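# Lock the green filter cartridge into the bench filter head

## Task

Take the green-capped filter cartridge out of the blue tray and fit it in the green-rimmed bayonet socket of the filter head: lower it with its two lugs through the two slots, push it down against the spring until it is fully home, turn it a quarter turn clockwise (seen from above) to its stop, and let go so that it stays locked in, upright. Leave the yellow and the red cartridge standing in the tray.

Things in the scene. Friction and masses are not known exactly. Their poses are not given: they have to be found in the camera images.
- green_centre (a point): wanted cartridge, 84 mm tall, 0.22 kg; point: centre, 42 above underside, z up. White body 40 mm wide, nose tapered to 27 at the foot. Steel lugs at +x and -x, 12 wide, reach 32 from axis, 16-23 above underside. Green cap 52 wide, 39-46 above. Green grip bar on top, 46-84 above, 56 long along x (in line with lugs), 12 thick along y: grip across it from above. Same after a half turn
- yellow_centre (a point): centre of a cartridge of the same shape with yellow cap and bar; not wanted. The three cartridges stand on the table in the wells (47 mm wide, 90 mm apart, any order) of a fixed blue tray plate 14 mm high, bars roughly along the row
- red_centre (a point): centre of a cartridge of the same shape with red cap and bar; not wanted, to be left standing in its well of the tray
- mouth (a point): socket in a fixed green-rimmed housing 86 mm wide; point: on its axis, level with its top, 48 above table. x runs through the two lug slots (fit within 13 deg); bore 45. Sprung plunger inside (5-7.5 N). Pushed home, cartridge centre is 6 above the point (lugs turn freely up to 10); turns about 85 deg clockwise from above to a stop. Let go: rises to 11 if locked, pops up to 20 if not
Not all that is in view belongs to the job. Of the things like the part that bears green_centre, leave any that is orange or purple; of the rest the larger one is meant.

How it is judged:
By the outcome, as a careful person would: the job done as asked, in the order asked, and still so for the second after the job is handed in, with the robot touching nothing.
It also fails if it takes over 42 s, if anything falls off the work surface, if the arm or the gripper's body presses on something with over 40 N, if the wrist force passes 120 N, or if a joint passes its speed limit or range.

## Robot

A 6-joint arm with a two-finger parallel gripper is mounted at the origin on the work surface. World frame = base frame: x ahead of the robot, y to its left, z up, the work surface at z = 0. Lengths are in mm, angles in degrees, forces in N, time in s.
With the tool pointing down it reaches from about 250 to 775 mm from the base axis. Payload 4 kg.
Tool frame: the origin (TCP) lies midway between the tips of the shut fingers; the grasp point (between the pads) lies 19 mm behind it (bot.tcp_to_grasp is the x of the grasp point in the tool frame, in mm); x points along the fingers, y is the direction in which the jaws open and shut, and the axes are right-handed (so a half turn about x gives the same grasp; the last joint's range is limited). The gripper opens to 94 mm and grips with 3 to 60 N. Pads are 16 mm wide; open, the fingers measure 119 mm over their backs; the gripper's body (75 mm by 177 mm) begins 78 mm behind the grasp point.
Start: joints at [57.634, 4.996, 78.535, -0, 96.463, -5.907], TCP at [245.07, 492.403, 205.506] pointing down, gripper open.
Joint ranges: [-177.83, 177.83], [-43.37, 116.18], [15.69, 146.23], [-61.86, 241.86], [9.47, 152.12], [-147.06, 147.06]. Speed limits (degrees/s): [159.86, 159.86, 180, 180, 180, 180].

## Interface

Orientations are given as [roll, pitch, yaw] about the fixed x, y, z axes, in that order (R = Rz(yaw) Ry(pitch) Rx(roll)).
In Python, from bench import bot gives the robot as it stands.
- The arm moves only by the tool arm_command, never from a script. Its argument "moves" is a list of rows, each a list of 5 numbers: the opening, from 0 (shut) to 1 (fully open), then the shift along the tool's x, y, z in units of 30 mm (1.0 is 30 mm), then the turn about the tool's x in units of 8 degrees (1.0 is 8 degrees). A call has 1 to 5 rows; each row is the pose to reach, as a shift and turn from the pose commanded when the call began, along the tool's axes at that moment; what a row does not reach only later rows make up. A row lasts 1/10 s, in which the tool goes at most 50 mm and 8.59 degrees, less where a joint would pass 70% of its speed; a pose out of reach is approached as far as the arm can. A call with a gripper value outside its range is refused whole. The fingers move at their own pace and stop on an object; "force" is the grip in N (left out, the last holds). Time passes only in rows, so rows that repeat a pose let the fingers close. It gives the time, the measured TCP pose, the force and the opening at its end, in the units of the state.
- bot.get_state(): the state, without advancing time (a new reading comes with each control period).
- bot.get_image(name): name is "side" or "top" or "wrist"; returns a dict with "pixels" (480x640x3 uint8, red, green, blue), "depth" (480x640 float32, mm along the optical axis (not along the pixel's ray), 0 where there is no reading), "fx", "fy", "cx", "cy" (pixels), "R" (3x3) and "t" (3): a world point X has camera coordinates R X + t. Camera axes: x right, y down, z forward; pixel columns grow to the right and rows downward; lengths in mm; the calibration is good to about 2 mm. The wrist camera is an equidistant fisheye: a pixel r from the principal point sees the ray r / f radians off the axis. A picture is of the moment at which its call begins.
- bot.finish_job(): hands the job in, once; it reports no verdict.
Trained networks look in a picture, given as the dict that the camera call returned (one of the last four; its "shot" number tells which), for a name from the list of things; names that differ only in an ending like _2 or _b are one class to them, and where a whole thing is asked for, a point or a joint stands for the part that bears it (a point fixed in the world has none). Each returns a list of dicts, best first, with "p" (0 to 1); they miss things now and then, are a little off and sometimes report something else, mostly with a low value. They report only what shows in the picture. A call takes as long as a camera call. They do not tell look-alikes from the thing itself.
- bot.recognise(picture, label): "box" ([centre column, centre row, width, height] in pixels, round what is visible of it).
- bot.regions_of(picture, label): "region" (480x640 bool, what is visible of it) and "box" ([centre column, centre row, width, height] in pixels, round what is visible of it).
- bot.landmark_of(picture, label): "location" ([column, row] in pixels: a listed point, or the origin of a listed thing).
The state is a dict: "t": time; "q": joint angles; "joint_velocities": joint speeds; "tau": joint torques, N m; "tcp_pos": TCP position; "orientation": TCP orientation; "contact_force": force on the tool from outside, world axes, zero at the start; "torque": the same for the moment, N m; "opening": finger opening in mm.
Only numpy, scipy, OpenCV 4.12 (cv2) and the standard library are available. Lean on these libraries where they do the work, as an engineer would, in place of code of your own. Each camera call takes 0.05 s, during which the arm holds its last target.

## Working session

There is one attempt and no reset: what is moved stays moved. The work goes in short steps, Python scripts to look and compute and a tool call to move; the robot and the scene stay as the last step left them, time stands still between calls to the robot, and variables do not carry over. Pictures are saved under pics/ and viewed, and the job is handed in when it is done.

Besides the shell and the picture viewer there is one more tool, called after ">>>" by a JSON object that holds its "method" and its "body". arm_command: Moves the arm, as the interface text tells. Its arguments: {"type":"object","properties":{"moves":{"type":"array"},"force":{"type":"number"}},"required":["moves"]}

```bash
mkdir -p pics; ls; python3 - <<'E'
from bench import bot
import cv2,pickle
s=bot.get_state();print({k:s[k] for k in('t','tcp_pos','orientation','opening','contact_force')},bot.tcp_to_grasp)
P={}
for n in('top','side'):
    p=bot.get_image(n);P[n]=p
    cv2.imwrite(f'pics/{n}0.png',p['pixels'][:,:,::-1])
    for l in('green_centre','mouth','yellow_centre','red_centre'):
        for r in bot.landmark_of(p,l)[:5]: print(n,l,r['location'],round(r['p'],2))
pickle.dump(P,open('p0.pkl','wb'))
E
```

```text
pics
{'t': 0.0, 'tcp_pos': array([244.77706472, 491.91992205, 204.30811172]), 'orientation': array([ -94.89422401,   89.87414211, -121.35400489]), 'opening': 94.10792022515905, 'contact_force': array([ 0.40009701, -0.01828269, -0.3593063 ])} -18.8
top green_centre [378.2, 241.5] 0.98
top green_centre [362.5, 167.3] 0.94
top green_centre [390.4, 295.5] 0.87
top green_centre [321.2, 221.0] 0.54
top mouth [220.4, 238.1] 0.68
top yellow_centre [466.2, 223.8] 0.85
top red_centre [421.8, 229.6] 0.55
side green_centre [325.6, 293.4] 0.92
side green_centre [272.6, 316.3] 0.78
side green_centre [399.3, 272.8] 0.73
side green_centre [337.6, 253.2] 0.67
side mouth [304.8, 182.5] 0.8
side yellow_centre [367.1, 378.5] 0.66
side red_centre [345.8, 334.1] 0.78
side red_centre [368.1, 376.8] 0.17
```

View pics/top0.png

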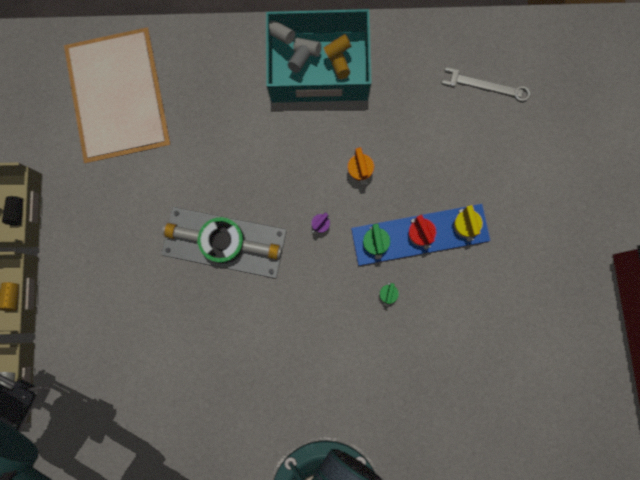

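View pics/side0.png

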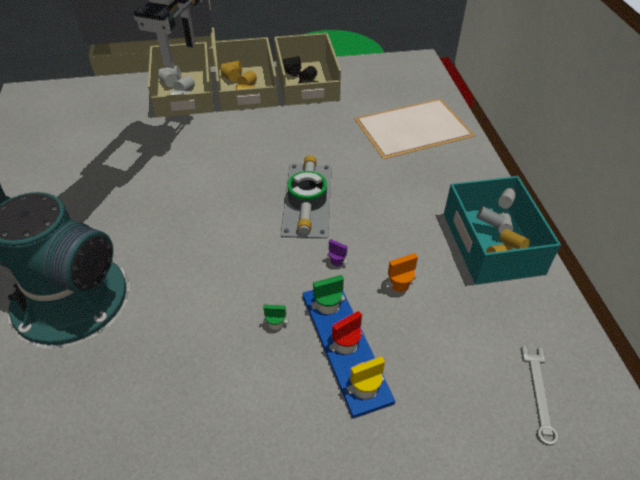

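```bash
cat > h.py <<'E'
import numpy as np,cv2
def world(p,m=None):
    v,u=np.mgrid[0:480,0:640].astype(float); d=p['depth'].astype(float)
    if 'wrist'==p.get('name'): pass
    c=np.stack([(u-p['cx'])/p['fx']*d,(v-p['cy'])/p['fy']*d,d],-1)
    W=(c-np.array(p['t']))@np.array(p['R']); W[d<=0]=np.nan
    return W
def proj(p,X):
    c=np.array(p['R'])@np.array(X,float)+np.array(p['t']);return p['fx']*c[0]/c[2]+p['cx'],p['fy']*c[1]/c[2]+p['cy']
E
python3 - <<'E'
import pickle,cv2,numpy as np
from h import *
P=pickle.load(open('p0.pkl','rb'))
for n,(x0,x1,y0,y1) in {'top':(340,500,190,310),'side':(250,410,240,420)}.items():
    p=P[n]; W=world(p); print(n,'cam',-np.array(p['R']).T@np.array(p['t']),p['fx'], p['R'])
    hsv=cv2.cvtColor(p['pixels'],cv2.COLOR_RGB2HSV)
    g=(abs(hsv[...,0].astype(int)-63)<15)&(hsv[...,1]>120)&(hsv[...,2]>50)
    k,lab,st,ce=cv2.connectedComponentsWithStats(g.astype(np.uint8))
    for i in range(1,k):
        if st[i,4]<30 : continue
        w=W[lab==i]; z=w[:,2]
        print(ce[i],st[i],'z pct',np.nanpercentile(z,[5,50,95]).round(1),'med',np.nanmedian(w,0).round(1))
    cv2.imwrite(f'pics/{n}0c.png',cv2.resize(p['pixels'][y0:y1,x0:x1,::-1],None,fx=4 if n=='top' else 3.3,fy=4 if n=='top' else 3.3,interpolation=2))
    cv2.imwrite(f'pics/{n}0d.png',cv2.resize(p['pixels'][190:290,150:300,::-1] if n=='top' else p['pixels'][150:245,270:345,::-1],None,fx=5,fy=5,interpolation=2))
E
```

```text
top cam [ 334.59264757  -14.3577251  1197.55855933] 607.1006657765189 [[-0.01538481 -0.99960133 -0.02367485]
 [-0.99154669  0.01830316 -0.12845292]
 [ 0.12883503  0.0214985  -0.99143298]]
[222.51090343 241.73831776] [198 218  45  45 321] z pct [41.9 47.6 50.8] med [474.  189.9  47.6]
[376.13114754 240.37887067] [364 224  26  31 549] z pct [42.  48.1 85.3] med [ 476.6 -101.5   48.1]
[388.70881226 293.66283525] [380 284  18  20 261] z pct [28.7 33.8 60.3] med [ 376.9 -124.4   33.8]
side cam [ 357.92841017 -711.72836762  864.13444778] 558.2648911159299 [[ 0.98358195 -0.17986665  0.01464679]
 [-0.12342261 -0.72969009 -0.67254682]
 [ 0.13165636  0.65969717 -0.73990962]]
[350.71726755  42.58254269] [ 308   30   76   26 1054] z pct [-257.4 -248.6 -243.2] med [ 838.8 1329.9 -248.6]
[307.12132353 189.45955882] [288 173  39  27 272] z pct [40.6 48.1 51.5] med [483.4 170.9  48.1]
[328.47714286 290.67      ] [314 275  29  31 700] z pct [45.2 63.1 85.7] med [ 480.  -111.3   63.1]
[274.2303207  313.42565598] [264 305  21  19 343] z pct [31.5 44.1 60.6] med [ 378.3 -131.1   44.1]
```

View pics/top0c.png

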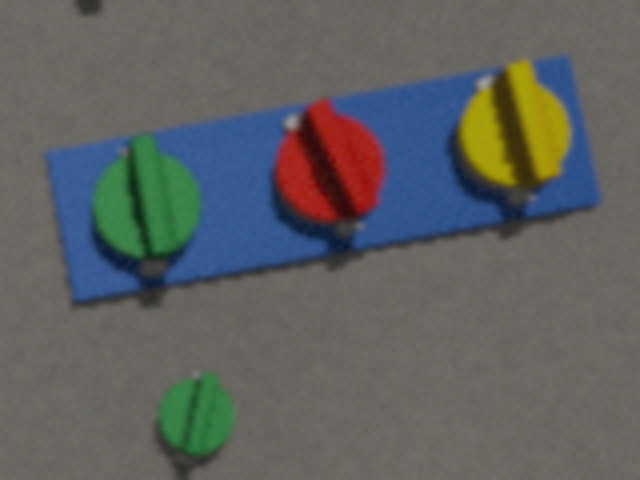

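View pics/side0c.png

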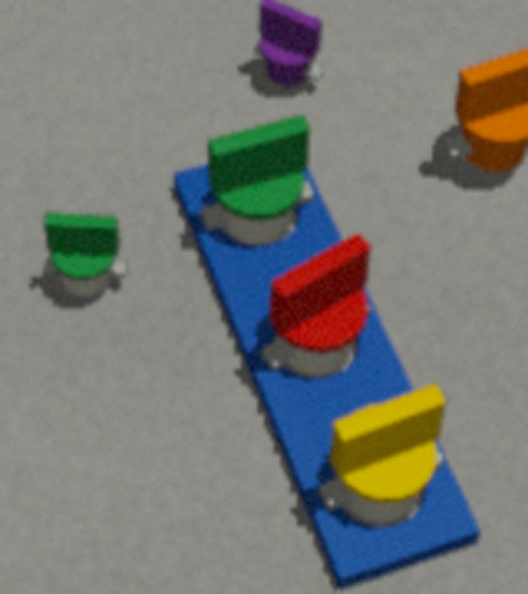

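View pics/top0d.png

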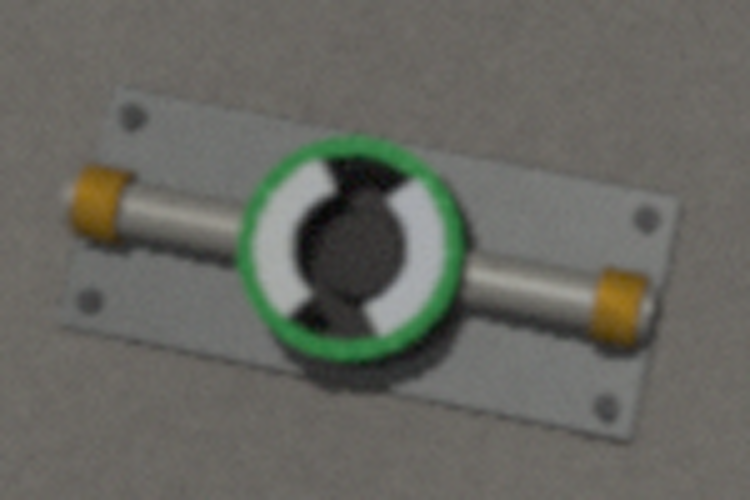

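```bash
cat > m.py <<'E'
from h import *
def onplane(p,uv,z):
    uv=np.atleast_2d(uv).astype(float)
    R=np.array(p['R']);t=np.array(p['t']);C=-R.T@t
    d=np.c_[(uv[:,0]-p['cx'])/p['fx'],(uv[:,1]-p['cy'])/p['fy'],np.ones(len(uv))]@R
    return C+d*((z-C[2])/d[:,2])[:,None]
E
python3 - <<'E'
import pickle
from m import *
from h import *
P=pickle.load(open('p0.pkl','rb'))
for n in P:
    p=P[n];W=world(p);hsv=cv2.cvtColor(p['pixels'],cv2.COLOR_RGB2HSV).astype(int)
    sat=hsv[...,1]>110
    for nm,(x,y) in {'g':(478,-105),'r':(485,-190),'y':(500,-280)}.items():
        m=sat&(abs(W[...,0]-x)<45)&(abs(W[...,1]-y)<42)&(W[...,2]>78)&(W[...,2]<95)
        w=W[m]; 
        if len(w)<10: print(n,nm,len(w));continue
        # reproject pixels on plane z=84
        vu=np.argwhere(m)[:,::-1]; q=onplane(p,vu,84)[:,:2].astype(np.float32)
        r=cv2.minAreaRect(q); print(n,nm,len(w),'depth mean',w.mean(0).round(1),'rect',np.round(r[0],1),np.round(r[1],1),round(r[2],1))
    g=(abs(hsv[...,0]-63)<15)&(hsv[...,1]>120)&(hsv[...,2]>50)&(abs(W[...,0]-478)<60)&(abs(W[...,1]-180)<60)
    vu=np.argwhere(g)[:,::-1]; q=onplane(p,vu,48)[:,:2].astype(np.float32)
    (c,r)=cv2.minEnclosingCircle(q); e=cv2.fitEllipse(cv2.convexHull(q)); print(n,'rim',np.round(c,1),round(r,1),e)
    # polar brightness profile
    c=np.array(e[0]) 
    out=[]
    for a in range(0,360,5):
        a_=np.radians(a); vals=[]
        for rr in(27,29,31):
            u,v=proj(p,[c[0]+rr*np.cos(a_),c[1]+rr*np.sin(a_),48]); vals.append(hsv[int(round(v)),int(round(u)),2])
        out.append(int(np.mean(vals)))
    print(out)
E
```

```text
top g 194 depth mean [ 477.3 -104.9   83.3] rect [ 477.5 -104.8] [55.3 12. ] 9.5
top r 199 depth mean [ 493.8 -192.4   83.3] rect [ 493.8 -191.8] [55.4 12.5] 24.3
top y 201 depth mean [ 509.1 -280.8   83.2] rect [ 509.4 -280.5] [54.9 13.2] 13.1
top rim [485.1 194.8] 43.2 ((485.0306701660156, 194.659423828125), (83.98038482666016, 85.78150939941406), 133.88162231445312)
[22, 21, 30, 87, 143, 166, 167, 169, 169, 167, 169, 167, 167, 169, 168, 165, 169, 168, 167, 167, 169, 169, 168, 168, 169, 168, 160, 105, 46, 27, 24, 27, 31, 45, 51, 52, 53, 53, 69, 120, 160, 169, 171, 170, 170, 170, 170, 170, 171, 171, 171, 171, 172, 170, 169, 173, 173, 172, 173, 173, 171, 175, 173, 169, 144, 67, 32, 22, 22, 24, 20, 21]
side g 210 depth mean [ 479.5 -107.    83.5] rect [ 479.4 -108.2] [55.3 17.3] 9.1
side r 245 depth mean [ 496.  -194.7   83.7] rect [ 496.5 -195.4] [57.7 15.7] 24.2
side y 287 depth mean [ 511.2 -283.1   83.7] rect [ 511.3 -283.4] [56.8 14.7] 12.5
side rim [488.2 192.6] 46.7 ((488.1477966308594, 192.92042541503906), (85.0114974975586, 93.09427642822266), 175.47247314453125)
[26, 31, 63, 91, 118, 146, 158, 177, 174, 175, 170, 173, 165, 166, 162, 159, 158, 160, 156, 162, 166, 173, 158, 164, 174, 169, 155, 115, 84, 61, 44, 35, 35, 36, 34, 37, 50, 99, 152, 178, 178, 180, 176, 176, 176, 173, 178, 178, 179, 174, 181, 175, 176, 182, 175, 174, 176, 174, 176, 175, 177, 176, 179, 178, 172, 135, 83, 26, 23, 23, 16, 17]
```

```bash
cat >> h.py <<'E'
from scipy.spatial.transform import Rotation as Ro
def rot(s): return Ro.from_euler('xyz',s['orientation'],degrees=True).as_matrix()
def ang(v): return float(np.degrees(np.arctan2(v[1],v[0])))
def rep(s,target=None):
    R=rot(s);print('t',round(s['t'],2),'tcp',np.round(s['tcp_pos'],1),'x',R[:,0].round(3),'yang',round(ang(R[:,1]),2),'zang',round(ang(R[:,2]),2),'q',np.round(s['q'],1),'F',np.round(s['contact_force'],1),'T',np.round(s['torque'],2),'op',round(s['opening'],1))
    if target is not None: print('tool shift /30:',(R.T@(np.array(target)-s['tcp_pos'])/30).round(3))
E
python3 - <<'E'
from bench import bot
from h import *
rep(bot.get_state(),[478.4,-106,180])
E
```

```text
t 0.5 tcp [245.1 492.4 205.5] x [ 0. -0. -1.] yang 63.54 zang -26.46 q [57.6  5.  78.5 -0.  96.5 -5.9] F [ 0.9 -0.   0.1] T [-0.01  0.04  0.01] op 94.0
tool shift /30: [  0.85  -14.391  15.85 ]
```

>>> {"method": "arm_command", "body": {"moves": [[0.5,0.2,-5.3,5.85,0],[0.5,0.4,-5.3,5.85,0],[0.5,0.5,-5.3,5.85,0],[0.5,0.5,-5.3,5.85,0],[0.5,0.5,-5.3,5.85,0]], "force": 30}}

```text
t: 1.0
tcp_pos: [331.8, 269.5, 190.5]
orientation: [17.0, 89.9, -9.5]
contact_force: [0.4, 0.0, 0.4]
opening: 57.2
```

>>> {"method": "arm_command", "body": {"moves": [[0.5,0,-5.3,5.85,0],[0.5,0,-5.3,5.85,0],[0.5,0,-5.3,5.85,0],[0.5,0,-5.3,5.85,0],[0.5,0,-5.3,5.85,0]]}}

```text
t: 1.5
tcp_pos: [418.2, 48.6, 190.8]
orientation: [7.8, 89.9, -18.7]
contact_force: [0.6, 0.5, 0.2]
opening: 47.8
```

>>> {"method": "arm_command", "body": {"moves": [[0.5,0,-3.8,4.15,-4.5],[0.5,0,-3.8,4.15,-4.5],[0.5,0,-3.8,4.15,-4.5],[0.5,0,-3.8,4.15,-4.5],[0.5,0,-3.8,4.15,-4.5]]}}

```text
t: 2.0
tcp_pos: [479.1, -110.2, 189.9]
orientation: [-115.9, 89.9, -106.4]
contact_force: [0.8, 1.2, 0.8]
opening: 47.2
```

```bash
python3 - <<'E'
from bench import bot
from h import *
import pickle
p=bot.get_image('wrist');pickle.dump(p,open('w1.pkl','wb'))
cv2.imwrite('pics/w1.png',p['pixels'][:,:,::-1])
rep(bot.get_state(),[478.4,-106,110])
print(p['fx'],p['cx'],p['cy'],np.array(p['R']).round(3),-np.array(p['R']).T@np.array(p['t']))
E
```

```text
t 2.05 tcp [ 478.6 -108.4  190. ] x [-0.001  0.    -1.   ] yang 99.63 zang 9.63 q [ -19.4   -2.4   87.8   -0.    94.6 -119. ] F [ 0.7 -0.9 -1.3] T [0.06 0.04 0.03] op 47.2
tool shift /30: [2.668 0.08  0.009]
371.64829954431775 319.56661860522576 237.99712521038356 [[-0.165  0.986 -0.001]
 [ 0.949  0.159  0.274]
 [ 0.27   0.044 -0.962]] [ 401.56642779 -124.18642783  369.49929164]
```

View pics/w1.png

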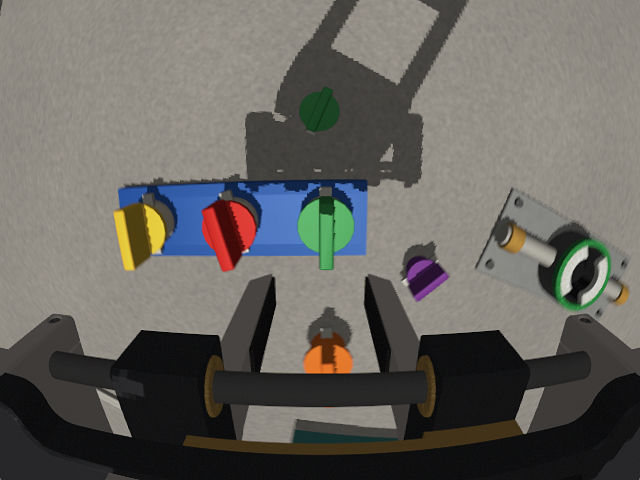

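```bash
cat >> h.py <<'E'
def fray(p,uv):
    uv=np.atleast_2d(uv).astype(float);x=uv[:,0]-p['cx'];y=uv[:,1]-p['cy'];r=np.hypot(x,y)+1e-9;th=r/p['fx']
    return np.c_[np.sin(th)*x/r,np.sin(th)*y/r,np.cos(th)]
def fplane(p,uv,z):
    R=np.array(p['R']);C=-R.T@np.array(p['t']);d=fray(p,uv)@R
    return C+d*((z-C[2])/d[:,2])[:,None]
def fworld(p):
    v,u=np.mgrid[0:480,0:640];r=fray(p,np.c_[u.ravel(),v.ravel()]);d=p['depth'].ravel().astype(float)
    W=(r/r[:,2:]*d[:,None]-np.array(p['t']))@np.array(p['R']);W[d<=0]=np.nan
    return W.reshape(480,640,3)
E
python3 - <<'E'
import pickle
from h import *
p=pickle.load(open('w1.pkl','rb'));W=fworld(p);hsv=cv2.cvtColor(p['pixels'],cv2.COLOR_RGB2HSV).astype(int)
g=(abs(hsv[...,0]-63)<18)&(hsv[...,1]>80)
m=g&(abs(W[...,0]-478)<45)&(abs(W[...,1]+106)<45)&(W[...,2]>79)
print(m.sum(),W[m].mean(0),np.percentile(W[m][:,2],[2,50,98]))
q=fplane(p,np.argwhere(m)[:,::-1],84)[:,:2].astype(np.float32);print(cv2.minAreaRect(q),q.mean(0))
m=g&(abs(W[...,0]-486)<70)&(abs(W[...,1]-194)<70)&(W[...,2]>40)
q=fplane(p,np.argwhere(m)[:,::-1],48)[:,:2].astype(np.float32);print(cv2.fitEllipse(cv2.convexHull(q)))
E
```

```text
945 [ 478.74562051 -106.62605604   86.38885684] [82.35769256 84.24759238 85.9408218 ]
((601.7823486328125, -42.61552429199219), (296.6628723144531, 211.30096435546875), 52.58633041381836) [ 480.34866 -106.0971 ]
((486.32769775390625, 191.07911682128906), (84.17739868164062, 93.69467163085938), 165.5424041748047)
```

>>> {"method": "arm_command", "body": {"moves": [[0.5,1.6,0.07,0.02,0],[0.5,3.2,0.07,0.02,0],[0.5,4.4,0.07,0.02,0],[0.5,4.67,0.07,0.02,0],[0.5,4.67,0.07,0.02,0]]}}

```text
t: 2.55
tcp_pos: [478.0, -103.6, 50.0]
orientation: [147.6, 89.9, 157.1]
contact_force: [0.3, 0.4, 0.3]
opening: 47.0
```

```bash
python3 - <<'E'
from bench import bot
from h import *
p=bot.get_image('wrist')
cv2.imwrite('pics/w2.png',p['pixels'][:,:,::-1])
rep(bot.get_state(),[478.7,-106,50])
E
```

```text
t 2.6 tcp [ 479.4 -103.9   51.7] x [ 0.002 -0.    -1.   ] yang 99.53 zang 9.53 q [ -18.9    2.2   99.4    0.    78.3 -118.4] F [-0.5 -0.3  0.3] T [ 0.07 -0.02  0.05] op 47.0
tool shift /30: [ 0.057 -0.065 -0.034]
```

View pics/w2.png

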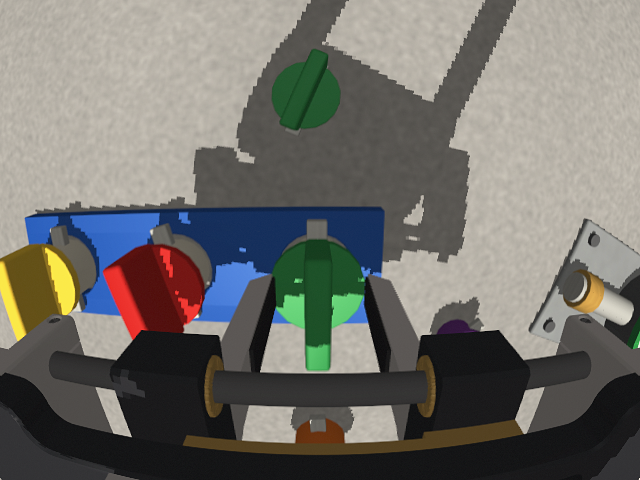

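The green bar sits midway between the fingers (bar at column 318, fingers at 272 and 367), so I'm closing the gripper.

>>> {"method": "arm_command", "body": {"moves": [[0.05,0,0,0,0],[0.05,0,0,0,0],[0.05,0,0,0,0],[0.05,0,0,0,0],[0.05,0,0,0,0]], "force": 40}}

```text
t: 3.1
tcp_pos: [478.7, -104.2, 50.7]
orientation: [-37.5, 90.0, -27.9]
contact_force: [0.8, -1.7, 1.5]
opening: 11.9
```

```bash
python3 - <<'E'
from bench import bot
from h import *
rep(bot.get_state())
E
```

```text
t 3.1 tcp [ 478.7 -104.2   50.7] x [ 0.001 -0.    -1.   ] yang 99.54 zang 9.54 q [ -18.9    2.2   99.5   -0.    78.3 -118.4] F [ 0.8 -1.7  1.5] T [-0.38 -0.23 -0.01] op 11.9
```

>>> {"method": "arm_command", "body": {"moves": [[0.05,-0.5,0,0,0],[0.05,-1.5,0,0,0],[0.05,-3.0,0,0,0],[0.05,-4.0,0,0,0],[0.05,-4.0,0,0,0]]}}

```text
t: 3.6
tcp_pos: [481.1, -104.9, 175.4]
orientation: [-27.7, 89.4, -18.1]
contact_force: [1.7, -1.0, -2.4]
opening: 11.4
```

```bash
python3 - <<'E'
from bench import bot
from h import *
import pickle
p=bot.get_image('wrist');s=bot.get_image('side')
cv2.imwrite('pics/w3.png',p['pixels'][:,:,::-1])
cv2.imwrite('pics/s3.png',cv2.resize(s['pixels'][130:430,200:440,::-1],None,fx=2,fy=2))
rep(bot.get_state(),[486.5,193.3,170])
E
```

```text
t 3.7 tcp [ 478.3 -103.9  169.6] x [-0.001  0.    -1.   ] yang 99.54 zang 9.54 q [ -18.9   -2.2   89.9    0.    92.3 -118.4] F [-0.  -0.5 -3.3] T [ 0.02 -0.    0.03] op 11.7
tool shift /30: [-9.000e-03  9.725e+00  1.913e+00]
```

View pics/w3.png

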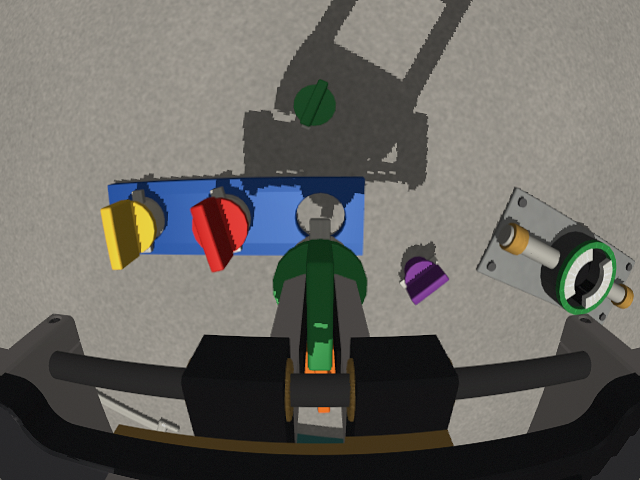

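View pics/s3.png

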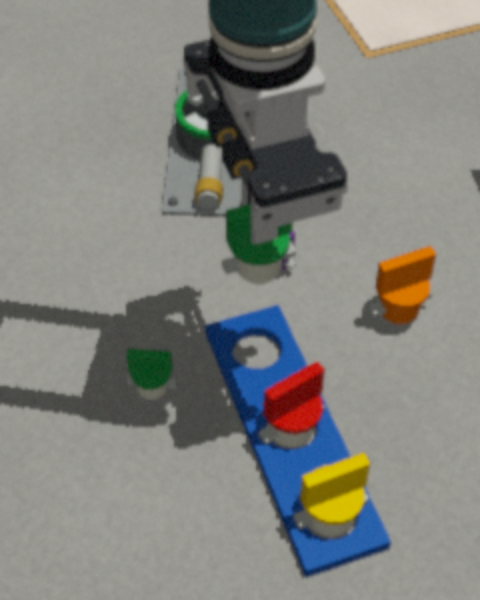

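>>> {"method": "arm_command", "body": {"moves": [[0.05,0,1.0,0.2,0],[0.05,0,2.6,0.5,0.7],[0.05,0,4.2,0.8,1.6],[0.05,0,5.8,1.1,2.7],[0.05,0,7.0,1.35,2.7]]}}

```text
t: 4.2
tcp_pos: [481.6, 111.2, 166.7]
orientation: [-161.2, 89.6, -173.4]
contact_force: [2.2, -0.3, -2.0]
opening: 11.6
```

>>> {"method": "arm_command", "body": {"moves": [[0.05,0,0,0,0],[0.05,0,0,0,0]]}}

```text
t: 4.4
tcp_pos: [481.9, 110.3, 167.2]
orientation: [-155.0, 89.7, -166.9]
contact_force: [-0.5, -0.3, -2.8]
opening: 11.8
```

```bash
python3 - <<'E'
from bench import bot
from h import *
import pickle
p=bot.get_image('wrist');pickle.dump(p,open('w4.pkl','wb'))
cv2.imwrite('pics/w4.png',p['pixels'][:,:,::-1])
rep(bot.get_state(),[486.5,195,170])
W=fworld(p);hsv=cv2.cvtColor(p['pixels'],cv2.COLOR_RGB2HSV).astype(int)
g=(abs(hsv[...,0]-63)<18)&(hsv[...,1]>80)
m=g&(abs(W[...,0]-486)<70)&(abs(W[...,1]-194)<60)&(W[...,2]>40)&(W[...,2]<56)
vu=np.argwhere(m)[:,::-1];print(len(vu),np.nanmedian(W[m],0),vu.min(0),vu.max(0))
q=fplane(p,vu,48)[:,:2].astype(np.float32);h=cv2.convexHull(q);print(cv2.fitEllipse(h),cv2.minEnclosingCircle(q))
cv2.imwrite('pics/w4c.png',cv2.resize(p['pixels'][150:350,380:600,::-1],None,fx=3,fy=3))
E
```

```text
t 4.45 tcp [482.3 109.4 167.8] x [-0.005 -0.001 -1.   ] yang 77.99 zang -12.01 q [  6.2  -1.3  89.3  -0.   92.3 -71.8] F [-0.2 -0.3 -2.8] T [ 0.04 -0.03 -0.01] op 11.9
tool shift /30: [-0.079  2.82  -0.458]
2306 [483.42224081 189.26658524  48.23677499] [368 168] [465 266]
((488.31097412109375, 193.31768798828125), (85.7220230102539, 87.763671875), 130.18226623535156) ((488.2296447753906, 193.0508270263672), 44.076560974121094)
```

View pics/w4.png

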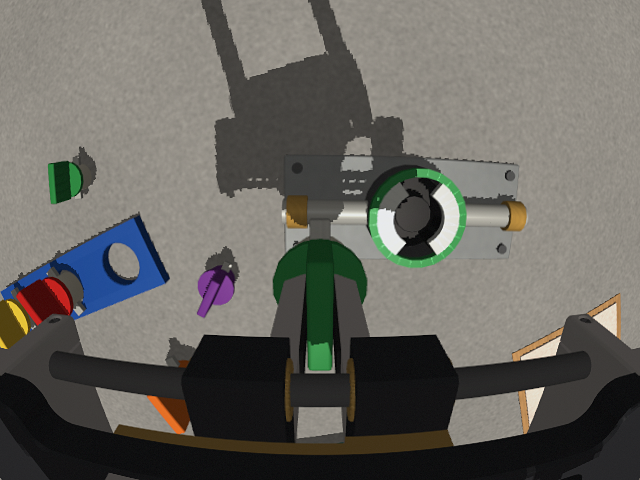

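```bash
python3 - <<'E'
import pickle
from h import *
p=pickle.load(open('w4.pkl','rb'))
# rectify the plane z=48 around socket: map world grid -> pixel, world +x up, 4px/mm
R=np.array(p['R']);t=np.array(p['t'])
N=480;k=4.5
c0=np.array([488,193])
jj,ii=np.meshgrid(np.arange(N),np.arange(N))
X=c0[0]-(ii-N/2)/k;Y=c0[1]-(jj-N/2)/k
for z,nm in((48,'a'),):
    C=np.stack([X,Y,np.full_like(X,z)],-1)@R.T+t
    r=np.hypot(C[...,0],C[...,1]);th=np.arctan2(r,C[...,2]);
    u=(p['cx']+p['fx']*th*C[...,0]/r).astype(np.float32);v=(p['cy']+p['fx']*th*C[...,1]/r).astype(np.float32)
    im=cv2.remap(p['pixels'],u,v,cv2.INTER_LINEAR)[:,:,::-1].copy()
    for a in(-12,):
        d=np.array([np.cos(np.radians(a)),np.sin(np.radians(a))])
        a1=(int(N/2-d[1]*45*k),int(N/2-d[0]*45*k));a2=(int(N/2+d[1]*45*k),int(N/2+d[0]*45*k));cv2.line(im,a1,a2,(0,0,255),1)
    cv2.circle(im,(240,240),int(43*k),(255,0,255),1)
    cv2.circle(im,(240,240),int(22.5*k),(255,0,255),1)
    cv2.imwrite('pics/rect4.png',im)
E
```

```text
(no output)
```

View pics/rect4.png

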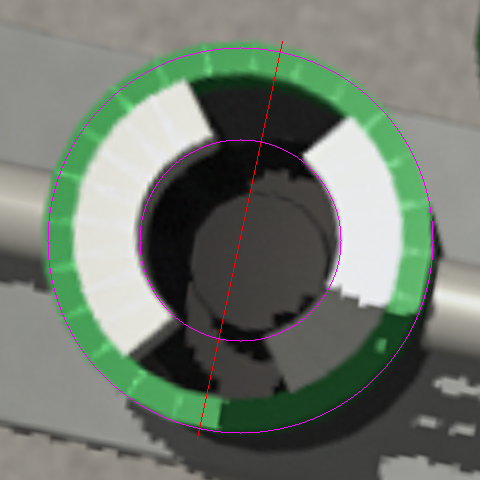

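```bash
python3 - <<'E'
import pickle
from bench import bot
from h import *
s=bot.get_state();rep(s)
p=bot.get_image('wrist');pickle.dump(p,open('w5.pkl','wb'));s2=bot.get_state();rep(s2)
T=np.array(s2['tcp_pos']);Rm=rot(s2)
def fp(X):
    c=np.array(p['R'])@X+np.array(p['t']);r=np.hypot(c[0],c[1]);th=np.arctan2(r,c[2]);return p['cx']+p['fx']*th*c[0]/r,p['cy']+p['fx']*th*c[1]/r
im=cv2.resize(p['pixels'][200:400,220:420,::-1],None,fx=3.5,fy=3.5,interpolation=cv2.INTER_NEAREST)
def dot(X,col):
    u,v=fp(X);cv2.circle(im,(int((u-220+.5)*3.5),int((v-200+.5)*3.5)),3,col,-1);return np.round((u,v),1)
z=Rm[:,2];y=Rm[:,1];x=Rm[:,0]
for yy in(-6,6):
  print('bar low end',dot(T+x*(46-7-39.5+0)+0-z*28+y*yy-x*0,(0,0,255)))
  for zz in(-28,28): dot(T-x*35+z*zz+y*yy,(255,0,255))  # bar top at +84-49=35 above tcp
for yy in(-6,6): print('lug tip top',dot(T+x*26-z*32+y*yy,(0,255,255)))  # 23-49=-26
for a in range(0,360,10):
    dot(T+x*3+26*(z*np.cos(np.radians(a))+y*np.sin(np.radians(a))),(255,255,0))
print('cam rel',Rm.T@(-np.array(p['R']).T@np.array(p['t'])-T), (Rm.T@np.array(p['R']).T).round(4))
cv2.imwrite('pics/w5.png',im)
E
```

```text
t 4.45 tcp [482.3 109.4 167.8] x [-0.005 -0.001 -1.   ] yang 77.99 zang -12.01 q [  6.2  -1.3  89.3  -0.   92.3 -71.8] F [-0.2 -0.3 -2.8] T [ 0.04 -0.03 -0.01] op 11.9
t 4.5 tcp [482.7 108.8 168.3] x [-0.004 -0.001 -1.   ] yang 77.91 zang -12.09 q [  6.2  -1.3  89.2  -0.   92.3 -71.7] F [-0.1 -0.2 -2.7] T [ 0.03 -0.03  0.01] op 11.6
bar low end [308.1 238.1]
bar low end [332.1 238.1]
lug tip top [309.5 218.5]
lug tip top [330.7 218.5]
cam rel [-179.05609744   -0.28642677  -78.81797592] [[ 3.000e-04 -2.735e-01  9.619e-01]
 [ 1.000e+00  1.100e-03  1.000e-04]
 [-1.100e-03  9.619e-01  2.735e-01]]
```

View pics/w5.png

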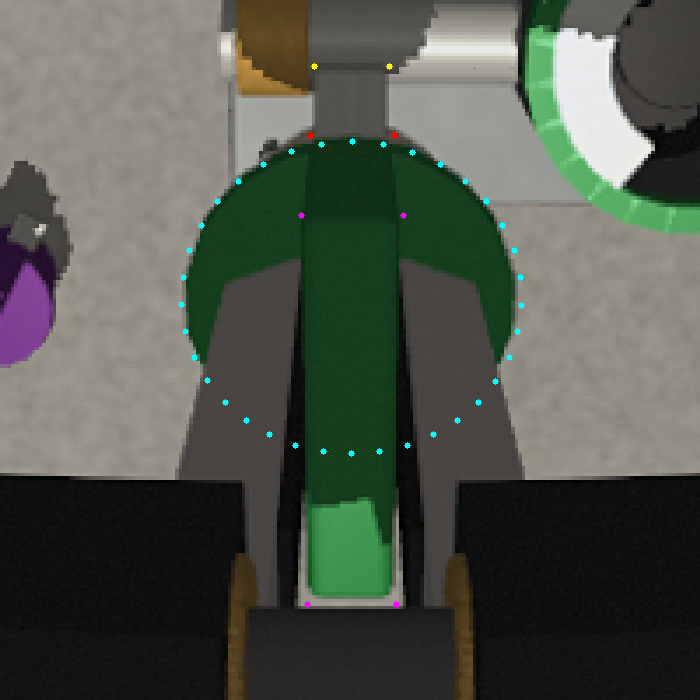

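```bash
cat > rim.py <<'E'
from h import *
def rim(p):
    W=fworld(p);hsv=cv2.cvtColor(p['pixels'],cv2.COLOR_RGB2HSV).astype(int)
    g=(abs(hsv[...,0]-63)<18)&(hsv[...,1]>80)
    m=g&(abs(W[...,0]-486)<70)&(abs(W[...,1]-194)<60)&(W[...,2]>40)&(W[...,2]<56)
    q=fplane(p,np.argwhere(m)[:,::-1],48)[:,:2].astype(np.float32);return cv2.fitEllipse(cv2.convexHull(q)),cv2.minEnclosingCircle(q)
E
python3 - <<'E'
import pickle
from bench import bot
from rim import *
for i in range(3):
    p=bot.get_image('wrist');s=bot.get_state();e,c=rim(p)
    Rw=np.array(p['R']);C=-Rw.T@np.array(p['t']);Rm=rot(s)
    print(np.round(e[0],1),np.round(e[1],1),'tcp via cam',(C+Rm@np.array([179.06,.1,78.82])).round(1)); rep(s,[*e[0],168])
E
```

```text
[488.2 193.3] [85.5 88. ] tcp via cam [483.1 108.2 168.9]
t 4.55 tcp [483.  108.5 168.9] x [-0.003 -0.001 -1.   ] yang 77.86 zang -12.14 q [  6.1  -1.3  89.2  -0.   92.3 -71.7] F [-0.8  0.  -2.5] T [ 0.01 -0.01 -0.  ] op 11.9
tool shift /30: [ 0.027  2.8   -0.428]
[488.1 193.5] [85.5 87.7] tcp via cam [483.4 107.9 169.4]
t 4.6 tcp [483.3 108.5 169.4] x [-0.002 -0.    -1.   ] yang 77.83 zang -12.17 q [  6.1  -1.3  89.2  -0.   92.3 -71.7] F [ 0.3  0.1 -3.2] T [-0.   -0.01  0.03] op 11.5
tool shift /30: [ 0.044  2.804 -0.439]
[488.1 193.4] [85.7 88. ] tcp via cam [483.6 107.8 169.9]
t 4.65 tcp [483.5 108.5 169.7] x [-0.001 -0.    -1.   ] yang 77.82 zang -12.18 q [  6.1  -1.4  89.1  -0.   92.3 -71.7] F [ 0.6 -0.2 -2.7] T [-0.04 -0.01  0.01] op 11.8
tool shift /30: [ 0.057  2.799 -0.446]
```

>>> {"method": "arm_command", "body": {"moves": [[0.05,0,1.4,-0.23,0],[0.05,0,2.6,-0.43,0],[0.05,0,2.81,-0.47,0],[0.05,1.0,2.81,-0.47,0],[0.05,1.8,2.81,-0.47,0]]}}

```text
t: 5.15
tcp_pos: [488.1, 194.2, 116.1]
orientation: [-2.9, 89.9, -15.0]
contact_force: [-0.4, -0.2, -3.5]
opening: 11.9
```

>>> {"method": "arm_command", "body": {"moves": [[0.05,0,0,0,0],[0.05,0,0,0,0],[0.05,0,0,0,0]]}}

```text
t: 5.45
tcp_pos: [488.7, 194.7, 118.3]
orientation: [25.5, 89.8, 13.4]
contact_force: [0.1, 0.0, -2.1]
opening: 11.8
```

```bash
python3 - <<'E'
from bench import bot
from rim import *
import pickle
p=bot.get_image('wrist');s=bot.get_state();pickle.dump(p,open('w6.pkl','wb'));rep(s,[487.8,193.8,115])
q=bot.get_image('top');qs=bot.get_image('side')
cv2.imwrite('pics/w6.png',p['pixels'][:,:,::-1])
cv2.imwrite('pics/s6.png',np.hstack([cv2.resize(qs['pixels'][130:230,260:350,::-1],None,fx=4,fy=4),cv2.resize(q['pixels'][190:290,170:270,::-1],None,fx=4,fy=4)]))
E
```

```text
t 5.5 tcp [488.8 195.  118.5] x [ 0.004  0.001 -1.   ] yang 77.89 zang -12.11 q [ 15.6   3.7  89.8  -0.   86.2 -62.3] F [-0.2  0.3 -2.3] T [0.07 0.   0.01] op 11.7
tool shift /30: [ 0.115 -0.045 -0.026]
```

View pics/w6.png

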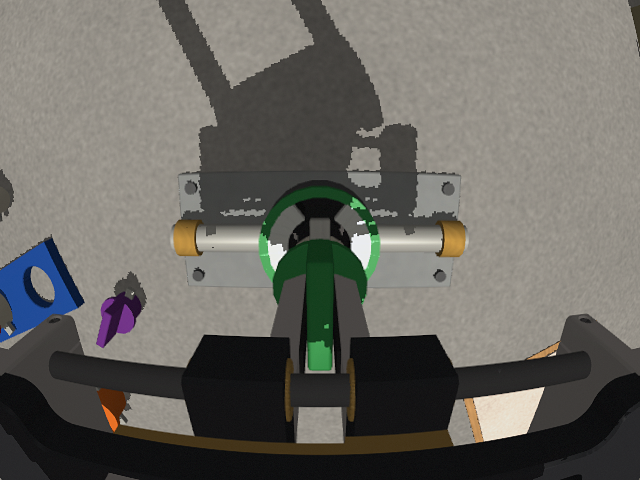

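View pics/s6.png

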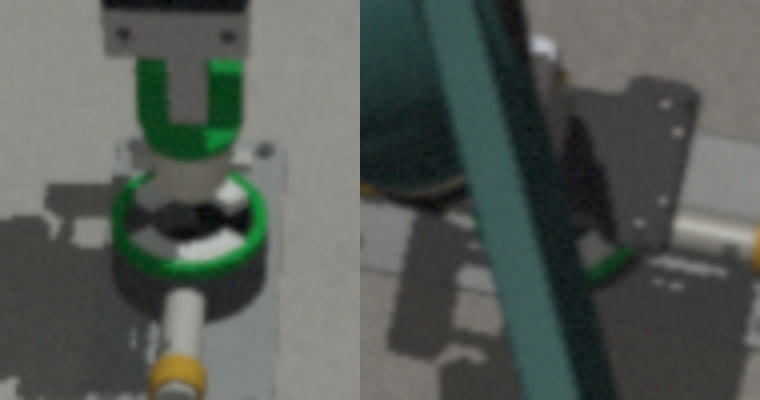

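```bash
cat > rimfit.py <<'E'
from h import *
from scipy.optimize import least_squares
def rimfit(p,c=(488,194)):
    W=fworld(p);hsv=cv2.cvtColor(p['pixels'],cv2.COLOR_RGB2HSV).astype(int)
    g=(abs(hsv[...,0]-63)<20)&(hsv[...,1]>70)&(W[...,2]>43)&(W[...,2]<54)
    q=fplane(p,np.argwhere(g)[:,::-1],48)[:,:2]
    r=np.hypot(*(q-c).T);q=q[(r>33)&(r<48)]
    # outermost per 4deg bin
    a=np.degrees(np.arctan2(q[:,1]-c[1],q[:,0]-c[0]))//4;r=np.hypot(*(q-c).T)
    o=np.array([q[a==k][np.argmax(r[a==k])] for k in np.unique(a)])
    f=least_squares(lambda v:np.hypot(o[:,0]-v[0],o[:,1]-v[1])-v[2],[*c,43],loss='soft_l1',f_scale=.5)
    f2=least_squares(lambda v:np.hypot(o[:,0]-v[0],o[:,1]-v[1])-43,c,loss='soft_l1',f_scale=.5)
    return f.x.round(2),f2.x.round(2),len(o)
E
python3 - <<'E'
from bench import bot
from rimfit import *
import pickle
for n in('w4','w5','w6'): print(n,rimfit(pickle.load(open(n+'.pkl','rb'))))
p=bot.get_image('wrist');print(rimfit(p));rep(bot.get_state())
E
```

```text
w4 (array([488.4 , 193.46,  43.11]), array([488.4 , 193.46]), 90)
w5 (array([488.45, 193.45,  43.13]), array([488.44, 193.45]), 90)
w6 (array([488.15, 193.89,  42.95]), array([488.2 , 193.88]), 64)
(array([488.14, 193.87,  42.98]), array([488.15, 193.87]), 64)
t 5.65 tcp [488.3 195.2 117.8] x [ 0.002  0.001 -1.   ] yang 77.93 zang -12.07 q [ 15.6   3.8  89.9   0.   86.2 -62.3] F [ 0.1 -0.5 -2.2] T [ 0.03 -0.08  0.06] op 12.1
```

>>> {"method": "arm_command", "body": {"moves": [[0.05,0.2,-0.03,0,0],[0.05,0.5,-0.03,0,0],[0.05,0.8,-0.03,0,0],[0.05,1.0,-0.03,0,0],[0.05,1.0,-0.03,0,0]]}}

```text
t: 6.15
tcp_pos: [486.1, 194.0, 84.4]
orientation: [-153.4, 89.8, -165.5]
contact_force: [0.0, 0.3, -2.3]
opening: 11.8
```

```bash
python3 - <<'E'
from bench import bot
from h import *
p=bot.get_image('wrist');qs=bot.get_image('side');s=bot.get_state();rep(s,[488.15,193.9,61])
cv2.imwrite('pics/w7.png',np.hstack([p['pixels'][150:400,200:440,::-1],cv2.resize(qs['pixels'][130:230,260:350,::-1],(225,250))]))
E
```

```text
t 6.25 tcp [487.1 194.3  86. ] x [-0.001 -0.    -1.   ] yang 77.94 zang -12.06 q [ 15.5   4.9  92.4   0.   82.7 -62.4] F [-0.3  0.1 -1.9] T [ 0.   -0.01 -0.02] op 11.6
tool shift /30: [ 0.834 -0.005  0.036]
```

View pics/w7.png

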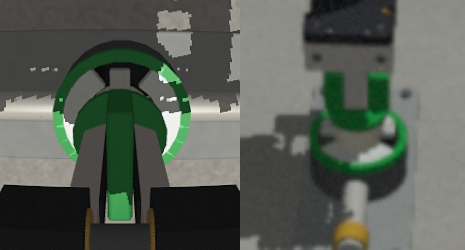

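>>> {"method": "arm_command", "body": {"moves": [[0.05,0.15,0,0.02,0],[0.05,0.3,0,0.02,0],[0.05,0.4,0,0.02,0],[0.05,0.5,0,0.02,0],[0.05,0.5,0,0.02,0]]}}

```text
t: 6.75
tcp_pos: [488.2, 194.2, 72.0]
orientation: [27.7, 89.9, 15.6]
contact_force: [-0.6, 0.1, 3.5]
opening: 11.6
```

```bash
python3 - <<'E'
from bench import bot
from h import *
s=bot.get_state();rep(s,[488.15,193.9,61])
E
```

```text
t 6.75 tcp [488.2 194.2  72. ] x [ 0.001  0.    -1.   ] yang 77.94 zang -12.06 q [ 15.5   5.6  93.3   0.   81.  -62.4] F [-0.6  0.1  3.5] T [-0.05  0.23 -0.  ] op 11.6
tool shift /30: [ 0.365 -0.012 -0.001]
```

>>> {"method": "arm_command", "body": {"moves": [[0.05,0.1,0,0,0],[0.05,0.2,0,0,0],[0.05,0.3,0,0,0],[0.05,0.35,0,0,0],[0.05,0.35,0,0,0]]}}

```text
t: 7.25
tcp_pos: [488.4, 194.2, 62.7]
orientation: [24.6, 89.9, 12.6]
contact_force: [-3.1, -0.0, 10.6]
opening: 11.4
```

```bash
python3 - <<'E'
from bench import bot
from h import *
p=bot.get_image('wrist');s=bot.get_state();rep(s,[488.15,193.9,61])
cv2.imwrite('pics/w8.png',cv2.resize(p['pixels'][150:400,200:440,::-1],None,fx=2,fy=2))
E
```

```text
t 7.3 tcp [488.3 194.2  62.7] x [ 0.001  0.    -1.   ] yang 77.94 zang -12.06 q [ 15.5   6.   93.9  -0.   79.9 -62.4] F [-2.4 -0.6 11.1] T [-0.22  0.82  0.03] op 11.9
tool shift /30: [ 0.056 -0.012 -0.004]
```

View pics/w8.png

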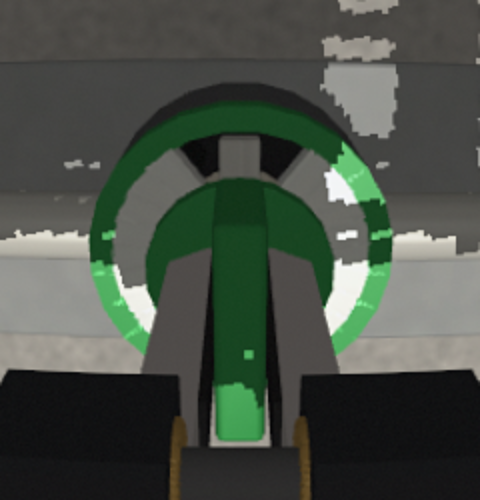

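>>> {"method": "arm_command", "body": {"moves": [[0.05,0.07,0,0,0],[0.05,0.07,0,0,0],[0.05,0.07,0,0,0]]}}

```text
t: 7.6
tcp_pos: [488.5, 194.3, 62.6]
orientation: [22.5, 89.9, 10.4]
contact_force: [-6.3, -2.8, 19.0]
opening: 12.0
```

```bash
python3 - <<'E'
from bench import bot
from h import *
p=bot.get_image('wrist');s=bot.get_state();rep(s,[488.15,193.9,61])
E
```

```text
t 7.65 tcp [488.5 194.3  62.6] x [ 0.002  0.    -1.   ] yang 77.95 zang -12.05 q [ 15.5   6.   94.   -0.   79.9 -62.4] F [-7.4 -2.3 18.8] T [-0.54  1.59  0.  ] op 11.7
tool shift /30: [ 0.054 -0.015 -0.008]
```

>>> {"method": "arm_command", "body": {"moves": [[0.05,-0.07,0,0,0],[0.05,-0.07,0,0,0.7],[0.05,-0.07,0,0,1.5],[0.05,-0.07,0,0,2.3],[0.05,-0.07,0,0,3]]}}

```text
t: 8.15
tcp_pos: [489.4, 194.4, 62.7]
orientation: [47.6, 89.8, 11.3]
contact_force: [-0.4, -0.8, 8.3]
opening: 12.1
```

```bash
python3 - <<'E'
from bench import bot
from h import *
s=bot.get_state();rep(s)
E
```

```text
t 8.15 tcp [489.4 194.4  62.7] x [ 0.004  0.001 -1.   ] yang 53.71 zang -36.29 q [ 15.5   6.1  93.9  -0.   79.8 -38.2] F [-0.4 -0.8  8.3] T [-0.19  0.18  0.05] op 12.1
```

Turning freely; continuing.

>>> {"method": "arm_command", "body": {"moves": [[0.05,0,0,0,0.8],[0.05,0,0,0,1.6],[0.05,0,0,0,2.4],[0.05,0,0,0,3.2],[0.05,0,0,0,4]]}}

```text
t: 8.65
tcp_pos: [489.7, 194.3, 62.7]
orientation: [73.9, 89.7, 5.6]
contact_force: [-1.0, -1.7, 7.4]
opening: 12.0
```

>>> {"method": "arm_command", "body": {"moves": [[0.05,0,0,0,0.7],[0.05,0,0,0,1.4],[0.05,0,0,0,2.0],[0.05,0,0,0,2.5],[0.05,0,0,0,3.0]]}}

```text
t: 9.15
tcp_pos: [489.2, 194.3, 62.7]
orientation: [102.7, 89.8, 10.6]
contact_force: [-3.8, 0.4, 10.0]
opening: 11.8
```

```bash
python3 - <<'E'
from bench import bot
from h import *
s=bot.get_state();rep(s)
p=bot.get_image('wrist');rep(bot.get_state())
cv2.imwrite('pics/w9.png',cv2.resize(p['pixels'][150:400,200:440,::-1],None,fx=2,fy=2))
E
```

```text
t 9.15 tcp [489.2 194.3  62.7] x [ 0.003  0.001 -1.   ] yang -2.19 zang -92.19 q [15.5  6.1 93.9 -0.  79.8 17.7] F [-3.8  0.4 10. ] T [-0.22  0.69  0.26] op 11.8
t 9.2 tcp [489.1 194.4  62.7] x [ 0.003  0.001 -1.   ] yang -2.31 zang -92.31 q [15.5  6.  93.9 -0.  79.8 17.8] F [-1.7 -0.1  8.3] T [-0.31  0.42  0.19] op 11.4
```

View pics/w9.png

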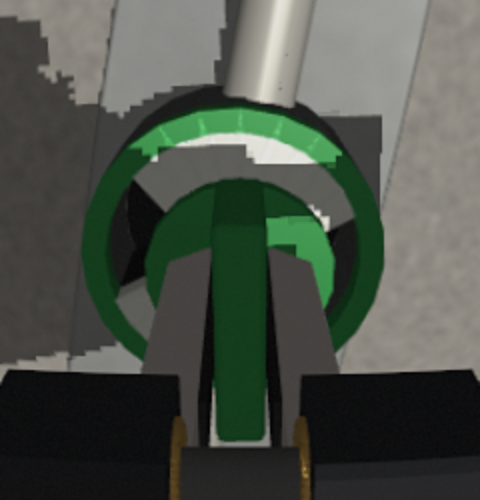

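>>> {"method": "arm_command", "body": {"moves": [[0.05,0,0,0,0.3],[0.05,0,0,0,0.6],[0.05,0,0,0,0.8],[0.05,0,0,0,0.8],[0.05,0,0,0,0.8]]}}

```text
t: 9.7
tcp_pos: [487.7, 194.9, 62.7]
orientation: [170.3, 89.9, 72.0]
contact_force: [-4.9, 0.4, 12.1]
opening: 11.8
```

```bash
python3 - <<'E'
from bench import bot
from h import *
s=bot.get_state();rep(s)
E
```

```text
t 9.7 tcp [487.7 194.9  62.7] x [ 0.     0.001 -1.   ] yang -8.33 zang -98.33 q [15.6  6.  94.   0.1 80.  23.9] F [-4.9  0.4 12.1] T [-0.09  1.13  0.66] op 11.8
```

>>> {"method": "arm_command", "body": {"moves": [[0.05,0,0,0,0.2],[0.05,0,0,0,0.4],[0.05,0,0,0,0.4]]}}

```text
t: 10.0
tcp_pos: [487.7, 194.9, 62.7]
orientation: [172.0, 89.9, 70.5]
contact_force: [-5.2, -0.3, 11.9]
opening: 12.3
```

```bash
python3 - <<'E'
from bench import bot
from h import *
s=bot.get_state();rep(s)
E
```

```text
t 10.0 tcp [487.7 194.9  62.7] x [ 0.     0.001 -1.   ] yang -11.5 zang -101.5 q [15.6  6.  94.   0.1 80.  27.1] F [-5.2 -0.3 11.9] T [-0.13  1.17  0.88] op 12.3
```

>>> {"method": "arm_command", "body": {"moves": [[0.05,-0.06,0,0,0],[0.05,-0.12,0,0,0],[0.05,-0.18,0,0,0],[0.05,-0.2,0,0,-0.2],[0.05,-0.2,0,0,-0.4]]}}

```text
t: 10.5
tcp_pos: [487.3, 194.6, 63.4]
orientation: [-98.4, 89.9, 163.2]
contact_force: [3.2, 3.8, -12.7]
opening: 12.2
```

```bash
python3 - <<'E'
from bench import bot
from h import *
p=bot.get_image('wrist');rep(bot.get_state())
cv2.imwrite('pics/w10.png',cv2.resize(p['pixels'][150:400,200:440,::-1],None,fx=2,fy=2))
E
```

```text
t 10.55 tcp [487.3 194.5  63.5] x [-0.002  0.001 -1.   ] yang -8.35 zang -98.35 q [15.5  6.  93.8  0.1 80.2 23.9] F [  2.9   4.3 -13.7] T [ 0.78 -0.82  0.62] op 12.3
```

View pics/w10.png

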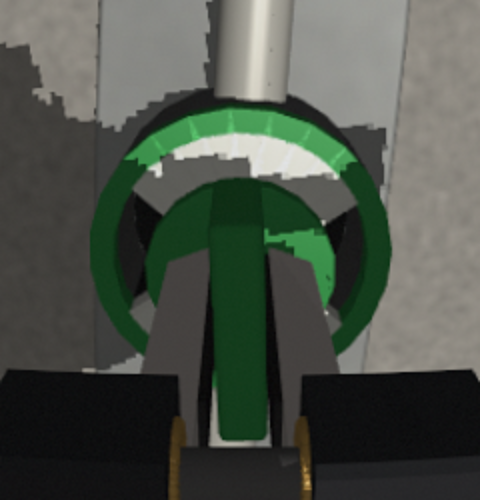

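>>> {"method": "arm_command", "body": {"moves": [[0.05,0,0,0,-0.3],[0.05,0,0,0,-0.6],[0.05,0,0,0,-0.6]]}}

```text
t: 10.85
tcp_pos: [487.7, 194.3, 67.4]
orientation: [-117.4, 89.9, 148.8]
contact_force: [-2.9, 1.2, 4.1]
opening: 11.7
```

```bash
python3 - <<'E'
from bench import bot
from h import *
p=bot.get_image('wrist');rep(bot.get_state())
cv2.imwrite('pics/w11.png',cv2.resize(p['pixels'][150:400,200:440,::-1],None,fx=2,fy=2))
E
```

```text
t 10.9 tcp [487.7 194.3  67.5] x [-0.001  0.001 -1.   ] yang -3.78 zang -93.78 q [15.5  5.8 93.6  0.  80.6 19.3] F [-2.7 -0.   3.5] T [0.23 0.71 0.01] op 11.4
```

View pics/w11.png

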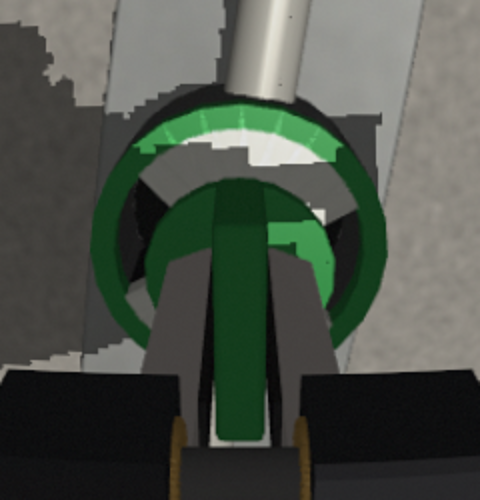

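>>> {"method": "arm_command", "body": {"moves": [[0.05,0,0,0,0.2],[0.05,0,0,0,0.45],[0.05,0,0,0,0.45]]}}

```text
t: 11.2
tcp_pos: [487.5, 194.3, 67.4]
orientation: [-119.6, 90.0, 143.1]
contact_force: [-3.5, 0.7, 5.6]
opening: 11.6
```

```bash
python3 - <<'E'
from bench import bot
from h import *
rep(bot.get_state())
E
```

```text
t 11.2 tcp [487.5 194.3  67.4] x [-0.  0. -1.] yang -7.3 zang -97.3 q [15.5  5.8 93.6  0.  80.6 22.8] F [-3.5  0.7  5.6] T [0.17 0.84 0.45] op 11.6
```

>>> {"method": "arm_command", "body": {"moves": [[0.2,0,0,0,0],[0.45,0,0,0,0],[0.45,0,0,0,0],[0.45,0,0,0,0]]}}

```text
t: 11.6
tcp_pos: [488.0, 193.8, 66.5]
orientation: [-7.0, 90.0, -104.3]
contact_force: [-0.1, 0.7, 0.0]
opening: 39.0
```

```bash
python3 - <<'E'
from bench import bot
from h import *
p=bot.get_image('wrist');rep(bot.get_state())
cv2.imwrite('pics/w12.png',cv2.resize(p['pixels'][150:400,200:440,::-1],None,fx=2,fy=2))
E
```

```text
t 11.65 tcp [488.  193.9  66.6] x [-0. -0. -1.] yang -7.29 zang -97.29 q [15.5  5.9 93.7 -0.  80.5 22.8] F [-0.3  1.2  0.7] T [-0.07  0.04  0.02] op 41.5
```

View pics/w12.png

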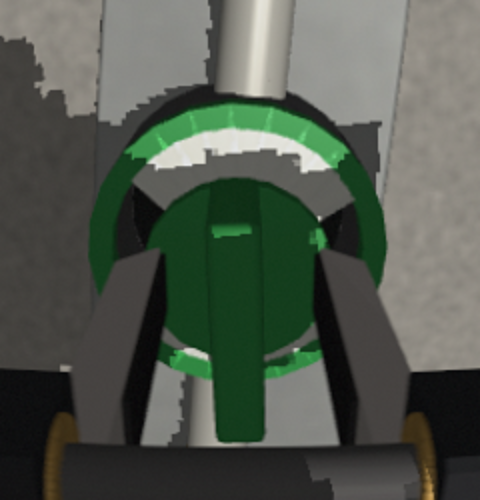

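Released; it stayed down. Retreating upward to check the height and angle.

>>> {"method": "arm_command", "body": {"moves": [[0.45,-1,0,0,0],[0.45,-2.5,0,0,0],[0.45,-4.0,0,0,0],[0.45,-4.0,0,2.5,0],[0.45,-4.0,0,4.0,0]]}}

```text
t: 12.15
tcp_pos: [476.4, 94.7, 189.2]
orientation: [96.8, 89.7, -0.2]
contact_force: [1.2, -0.0, -0.3]
opening: 42.4
```

>>> {"method": "arm_command", "body": {"moves": [[0.45,0,0,-1.6,0],[0.45,0,0,-3.2,0],[0.45,0,0,-3.2,0],[0.45,0,0,-3.2,0]]}}

```text
t: 12.55
tcp_pos: [487.3, 190.4, 186.5]
orientation: [-29.3, 89.9, -126.5]
contact_force: [-1.2, 0.3, 0.4]
opening: 42.3
```

```bash
python3 - <<'E'
from bench import bot
from m import *
p=bot.get_image('wrist');s=bot.get_image('side');t=bot.get_image('top');rep(bot.get_state())
cv2.imwrite('pics/w13.png',p['pixels'][:,:,::-1]);cv2.imwrite('pics/s13.png',cv2.resize(s['pixels'][140:420,230:430,::-1],None,fx=2,fy=2));cv2.imwrite('pics/t13.png',t['pixels'][:,:,::-1])
for n,q,W in(('w',p,fworld(p)),('s',s,world(s)),('t',t,world(t))):
    hsv=cv2.cvtColor(q['pixels'],cv2.COLOR_RGB2HSV).astype(int)
    g=(abs(hsv[...,0]-63)<18)&(hsv[...,1]>80)&(abs(W[...,0]-488)<35)&(abs(W[...,1]-194)<35)&(W[...,2]>92)&(W[...,2]<125)
    if g.sum()<15: print(n,g.sum());continue
    w=W[g];f=fplane if n=='w' else onplane
    a=f(q,np.argwhere(g)[:,::-1],101)[:,:2].astype(np.float32)
    print(n,g.sum(),np.percentile(w[:,2],[10,50,90,98]).round(1),cv2.minAreaRect(a))
E
```

```text
t 12.7 tcp [487.2 189.7 186.8] x [-0.    -0.001 -1.   ] yang -7.27 zang -97.27 q [15.1  1.8 84.  -0.  94.2 22.3] F [ 0.2 -0.6 -0.1] T [-0.    0.05  0.01] op 42.2
w 1192 [ 99.9 101.1 102.  102.5] ((488.80889892578125, 194.87960815429688), (56.42879104614258, 12.386380195617676), 84.26351165771484)
s 105 [ 96.3 101.3 103.6 104.3] ((487.4548645019531, 187.26531982421875), (65.15486145019531, 11.880271911621094), 86.6119384765625)
t 93 [ 97.4 100.5 103.2 104.9] ((484.3513488769531, 178.1934051513672), (26.26990509033203, 12.274566650390625), 83.22368621826172)
```

View pics/s13.png

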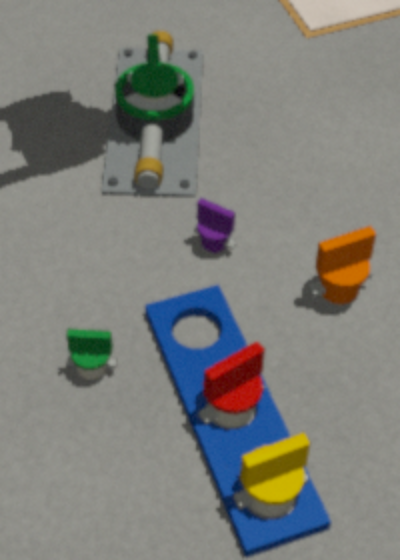

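View pics/w13.png

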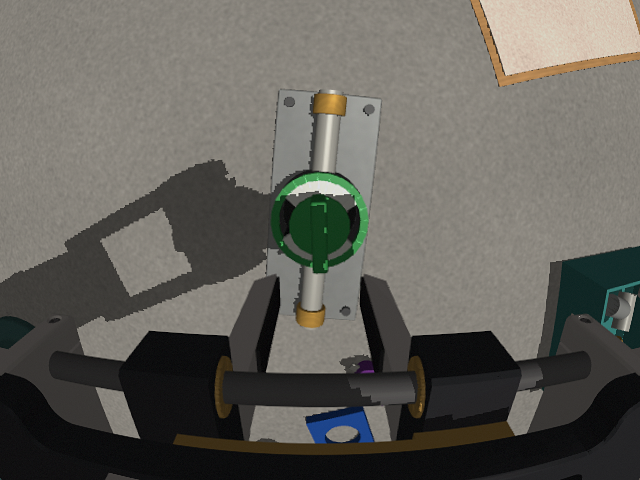

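```bash
python3 -c "
from bench import bot
print(bot.finish_job())"
```

```text
the job is handed in; nothing more can be done
None
```

The green-capped cartridge is locked upright in the bayonet socket, and I handed the job in at about 12.7 s.

**What I did:** I took the large green cartridge out of the blue tray and left the small green, orange and purple look-alikes alone. I lowered its lugs through the slots and pushed it home; it stopped hard and the wrist read about 19 N. I then turned it clockwise to the stop, let the spring lift it, let go and backed away.

**Last checks:**
- **Locked:** the bar top reads about 101 mm, so the centre is about 11 mm above the mouth, the locked height.
- **Angle:** the bar is about 84° clockwise of the slots, close to the 85° stop.
- **Position:** the bar centre is about 1 mm from the socket axis in the wrist camera. The bar's outline from above is its nominal size, as it should be if upright.
- **Other cartridges:** the red and yellow ones still stand in their wells.

**What disagreed:**
- **Bar direction:** the cartridges' bars lay across the tray row, not along it as described, so I gripped by what the images showed.
- **Camera offsets:** the top and side cameras differed by 2–3 mm, so I used the wrist camera to align with the socket. In the final check the top and side cameras put the bar centre elsewhere (about 16 mm and 7 mm off along the bar). The top camera caught only about half the bar, and the side camera's outline came out too long.
- **Lifting at the stop:** on the first try, friction against the stop kept the cartridge down. I eased the turn back about 8°, it rose to the locked height, and I turned it to the stop again before letting go.

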